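# Make up the flange kit and the plug kit

## Task

From the parts on the bench make up the flange kit in the rectangular tray: stand the bolt upright on its head in the narrow compartment, lay the washer pack flat in the wide compartment and set the nut flat and centred on top of the washers. Make up the plug kit in the tray of two round dishes: stand the brass pipe plug upright in one dish and lay the roll of thread tape flat in the other. Leave the hose coupling and the brass elbow where they are.

Things in the scene. Friction and masses are not known exactly. Their poses are not given: they have to be found in the camera images.
- hex_bolt: Bright silver hexagon bolt, 64 mm tall, standing on its head with the thread upward. Head 22 mm across flats, 9 mm high; shank 14 mm thick from 9 mm up to the tip. Origin at the centre of the head's underside, z along the shank. Best gripped by the shank. 0.07 kg. Belongs in the narrow compartment of the rectangular tray.
- washer_pack: Pack of four flat silver washers handled as one disc, 30 to 32 mm in diameter, 10 mm high, solid (nothing goes into the hole), lying flat. Origin at the centre of the underside, z up. 0.03 kg. Belongs in the wide compartment of the rectangular tray.
- hex_nut: Silver hexagon nut lying flat, 19 mm across flats (along its x), 22 mm across corners (along its y), 10 mm high. Origin at the centre of the underside, z up. 0.03 kg. Belongs flat on top of the washer pack, centred.
- pipe_plug: Brass pipe plug standing on its hexagon foot, threaded end upward, 24 x 27 mm, 33 mm tall; grips like a block of that size. Origin at the centre of the underside, z up. 0.05 kg. Belongs upright in either dish of the two-dish tray, without the tape.
- tape_roll: Roll of white thread seal tape on a blue spool, lying flat: disc 52 mm in diameter, 16 mm high, solid (nothing goes into its hole), gripped across the outside. Origin at the centre of the underside, z up. 0.03 kg. Belongs in the other dish of the two-dish tray.
- flange_tray: Shallow rectangular grey-painted metal tray, fixed, 126 (its x) by 78 mm (its y); walls and one divider 6 mm high (8 with the rim bead), 4 mm thick, floor 2.5 mm thick. Narrow compartment: inside 44 (x) by 70 mm (y), centre at x = -0.037, y = 0. Wide compartment: inside 70 by 70 mm, centre at x = +0.024, y = 0. Origin: centre of the underside, on the bench.
- plug_tray: Shallow grey-painted metal tray of two equal round dishes side by side, fixed, 156 (its x) by 78 mm (its y); dish centres at x = -0.039 and x = +0.039, y = 0. Each dish 72 mm in diameter inside; rim 6 mm high (8 with the bead), 3 mm thick, floor 2.5 mm thick. Origin: centre of the underside, between the dishes, on the bench.
- hose_coupling: Whitish metal hose coupling, an open tube with a hexagon foot, 22 x 25 mm, 32 mm tall, standing among the parts, loose. Not wanted: leave it where it stands. Origin at the centre of the underside.
- elbow: Brass elbow fitting lying at the back of the work, 47 x 40 mm, 23 mm high, loose. Not wanted: leave it where it lies. Origin at the centre of the underside.
- hose_crest (a point): Top of a red air hose, part of the room: stiff and solid. It arches over the bench front to back between y = -0.31 and -0.21, from z = 0.08 at x = 0.22 over 0.32 at x = 0.47 to 0.36 at x = 0.5 to 0.68. All the work lies to its left: an arm that starts to its right must first pass over it, fingertips above 0.37. Pipework (hand wheel) begins at x = 0.60, z = 0.23.

How it is judged:
By the outcome, as a careful person would: the job done as asked, in the order asked, and still so for the second after the job is handed in, with the robot touching nothing.
It also fails if it takes over 141 s, if anything falls off the work surface, if the arm or the gripper's body presses on something with over 40 N, if the wrist force passes 120 N, or if a joint passes its speed limit or range.

## Robot

A 6-joint arm with a two-finger parallel gripper is mounted at the origin on a cart in front of the work surface, level with it; the furniture and walls round the work are solid. World frame = base frame: x ahead of the robot, y to its left, z up, the work surface at z = 0. Lengths are in mm, angles in rad, forces in N, time in s.
With the tool pointing down it reaches from about 325 to 900 mm from the base axis. Payload 3.5 kg.
Tool frame: the origin (TCP) lies at the centre of the arm's flange, where the gripper is bolted on; the fingertips stand 173 mm ahead of it and the grasp point (between the pads) lies 155 mm ahead of it (bot.finger_overhang is the distance from the TCP to the fingertips, in mm); z points along the fingers, y is the line along which they close (so a half turn about z gives the same grasp; the last joint's range is limited). The gripper opens to 85 mm and grips with 20 to 120 N. Pads are 22 mm wide; open, the fingers measure 114 mm over their backs; the gripper's body (76 mm by 85 mm) begins 54 mm behind the grasp point. The pads swing forward as they close: fully open they stand 13 mm farther back than shut.
Start: joints at [-1.446, 0.276, -0.026, 1.268, 0, 1.467], TCP at [141.135, -608.854, 404.713] pointing down, gripper open.
Joint ranges: [-3.12, 3.12], [-0.85, 1.88], [-1.08, 1.24], [-1.95, 2.15], [-1.57, 1.53], [-3.14, 3.14]. Speed limits (rad/s): [2.57, 2.57, 3.14, 3.14, 3.14, 3.14].

## Interface

Orientations are given as a unit quaternion [w, x, y, z].
In Python, from plant import bot gives the robot as it stands.
- The arm moves only by the tool apply_moves, never from a script. Its argument "targets" is text: rows parted by semicolons, each of 4 numbers parted by spaces: the shift along the tool's x, y, z in mm, then the turn about the tool's z in degrees. In form: tx ty tz turn; .... A call has 1 to 8 rows; each row shifts and turns the commanded pose from where the row before left it, along the tool's axes as they then stand; what a row does not reach is not made up. A row lasts 1/10 s, in which the tool goes at most 50 mm and 8.59 degrees, less where a joint would pass 70% of its speed; a pose out of reach is approached as far as the arm can. A call is refused whole if a number of a shift passes 50 or a number of a turn 8.59, either way. A call with a gripper value outside its range is refused whole. "claw" is the finger opening in mm, from 0 to 85.4, set as the call begins (left out, the last holds). The fingers move at their own pace and stop on an object; "grip_force" is the grip in N (left out, the last holds). Time passes only in rows, so rows that do not move let the fingers close. It gives the time, the measured TCP pose, the force, the opening and the grip force at its end, in the units of the state.
- bot.read_state(): the state, without advancing time (a new reading comes with each control period).
- bot.capture(name): name is "scene" or "top" or "wrist"; returns a dict with "img" (400x640x3 uint8, red, green, blue), "z_map" (400x640 float32, mm along the optical axis (not along the pixel's ray), 0 where there is no reading), "intrinsics" (3x3 intrinsics, pixels), "world_to_cam" (4x4, takes a point from world to camera coordinates). Camera axes: x right, y down, z forward; pixel columns grow to the right and rows downward; lengths in mm; the calibration is good to about 2 mm. A picture is of the moment at which its call begins.
- bot.job_done(): hands the job in; it is judged then, once.
The state is a dict: "t": time; "qpos": joint angles; "dq": joint speeds; "effort": joint torques, N m; "tool_pos": TCP position; "tool_rot": TCP orientation; "wrist_force": force on the tool from outside, world axes, zero at the start; "torque": the same for the moment, N m; "finger_gap": finger opening in mm; "gripper_force": force on a finger pad.
Only numpy, scipy, OpenCV 4.12 (cv2) and the standard library are available. Lean on these libraries where they do the work, as an engineer would, in place of code of your own. Each camera call takes 0.05 s, during which the arm holds its last target. There are 200 camera calls.

## Working session

There is one attempt and no reset: what is moved stays moved. The work goes in short steps, Python scripts to look and compute and a tool call to move; the robot and the scene stay as the last step left them, time stands still between calls to the robot, and variables do not carry over. Pictures are saved under pics/ and viewed, at most 14 in all, crops included, and the job is handed in when it is done.

Besides the shell and the picture viewer there is one more tool, called as a command line: name --argument value ..., lists and objects as JSON in quotes. apply_moves: Moves the arm, as the interface text tells. Its arguments: {"type":"object","properties":{"targets":{"type":"string"},"claw":{"type":"number"},"grip_force":{"type":"number"}},"required":["targets"]}

```bash
mkdir -p pics; ls; cat > h.py <<'E'
import numpy as np,cv2
from plant import bot
def cap(n):
    c=bot.capture(n); return c
def save(c,f,crop=None):
    im=c["img"][:,:,::-1]
    if crop: x0,y0,x1,y1,s=crop; im=cv2.resize(im[y0:y1,x0:x1],None,fx=s,fy=s,interpolation=cv2.INTER_CUBIC)
    cv2.imwrite("pics/"+f,im)
def ray(c,u,v,z):
    "pixel -> world point on plane z"
    K=np.array(c["intrinsics"]);T=np.array(c["world_to_cam"]);R=T[:3,:3];o=-R.T@T[:3,3]
    d=R.T@np.linalg.inv(K)@[u,v,1.]; return o+d*(z-o[2])/d[2]
def cloud(c):
    K=np.array(c["intrinsics"]);T=np.array(c["world_to_cam"]);z=c["z_map"].astype(float)
    v,u=np.mgrid[:400,:640]; p=np.stack([(u-K[0,2])*z/K[0,0],(v-K[1,2])*z/K[1,1],z],-1)
    w=(p-T[:3,3])@T[:3,:3]; w[z==0]=np.nan; return w
E
python3 - <<'E'
from h import *
s=bot.read_state();print({k:np.round(v,3) for k,v in s.items()})
for n in("top","scene"):
    c=cap(n);save(c,n+"0.png");np.savez(n+"0.npz",**c)
    T=c["world_to_cam"];print(n,np.round(-T[:3,:3].T@T[:3,3]),np.round(T[:3,:3],2).tolist(),c["intrinsics"][0])
E
```

```text
pics
{'t': np.float64(0.0), 'qpos': array([-1.446,  0.277, -0.028,  1.268, -0.   ,  1.467]), 'dq': array([-0.   ,  0.001,  0.001,  0.002, -0.   ,  0.001]), 'effort': array([-1.0000e-03, -4.4551e+01,  2.9520e+01,  1.7000e-02, -0.0000e+00,
       -0.0000e+00]), 'tool_pos': array([ 141.06 , -608.474,  403.533]), 'tool_rot': array([-0.001,  0.994,  0.114, -0.   ]), 'wrist_force': array([0.426, 0.483, 0.195]), 'torque': array([ 0.   , -0.015,  0.009]), 'gripper_force': np.float64(0.0), 'finger_gap': np.float64(85.276)}
top [ 218.   37. 1632.] [[-0.01, -1.0, -0.02], [-0.98, 0.01, -0.19], [0.19, 0.01, -0.98]] [495.28112345   0.         317.86063433]
scene [-209. -709.  726.] [[0.74, -0.68, 0.01], [-0.28, -0.32, -0.9], [0.61, 0.66, -0.43]] [478.16557409   0.         321.70813576]
```

View pics/top0.png

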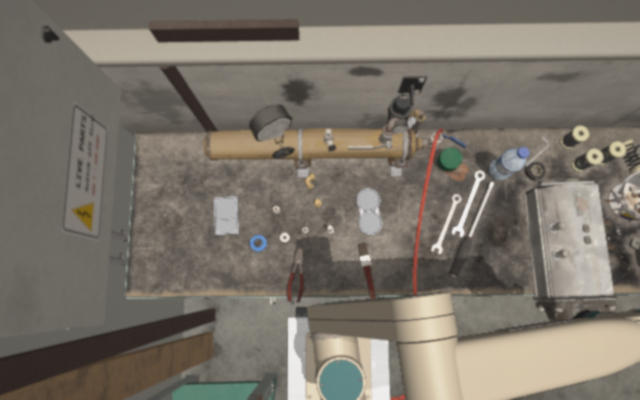

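View pics/scene0.png

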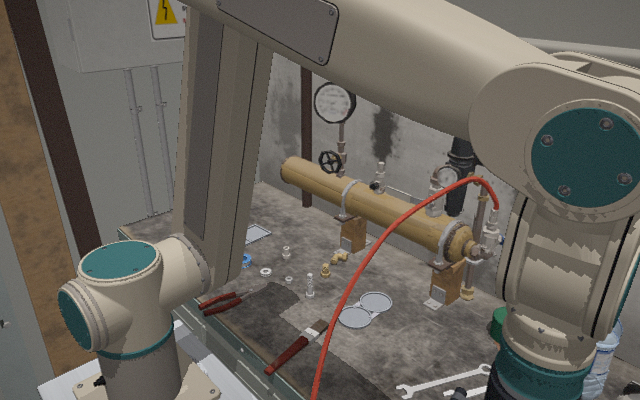

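The top view shows these things:
- flange tray at (226,215) and plug tray at (369,211)
- blue tape at (258,243), washer at (284,238), nut at (306,230), bolt at about (330,229)
- coupling at (277,210), plug at (318,202), elbow at (310,182)

The scene view agrees, and shows the red hose between the arm and the work.

```bash
python3 - <<'E'
from h import *
c=dict(np.load("top0.npz"))
for n,u,v,z in [("flange",226,215,5),("ptA",369,199,3),("ptB",370,223,3),("tape",258,243,16),("washer",284,238,10),("nut",306,230,10),("bolt",330,228,60),("coup",277,210,32),("plug",318,202,33),("elbow",310,182,20)]:
    p=ray(c,u,v,z);print(n,np.round(p),"r",round(np.hypot(*p[:2])))
E
```

```text
flange [481. 367.   5.] r 605
ptA [ 531. -111.    3.] r 543
ptB [ 450. -112.    3.] r 464
tape [386. 257.  16.] r 463
washer [402. 172.  10.] r 437
nut [428. 100.  10.] r 439
bolt [427.  21.  60.] r 428
coup [492. 194.  32.] r 529
plug [517.  59.  33.] r 520
elbow [588.  85.  20.] r 594
```

apply_moves --targets "0 0 -50 0; 0 0 -50 0; 0 0 -50 0; 0 0 -45 0"

```text
t: 0.5
tool_pos: [141.1, -608.4, 601.8]
tool_rot: [0.0, 0.994, 0.114, 0.0]
wrist_force: [-0.5, -1.0, 1.2]
finger_gap: 85.3
gripper_force: 0.0
```

apply_moves --targets "24 -37 0 0;24 -37 0 0;24 -37 0 0;24 -37 0 0;24 -37 0 0;24 -37 0 0;24 -37 0 0;24 -37 0 0"

```text
t: 1.3
tool_pos: [261.4, -275.3, 599.2]
tool_rot: [-0.0, 0.994, 0.113, -0.0]
wrist_force: [1.4, -0.1, -0.4]
finger_gap: 85.5
gripper_force: 0.0
```

apply_moves --targets "24 -37 0 0;24 -37 0 0;24 -37 0 0;24 -37 0 0;24 -37 0 0;24 -37 0 0;24 -37 0 0;24 -37 0 0"

```text
t: 2.1
tool_pos: [381.4, 56.6, 599.5]
tool_rot: [0.0, 0.993, 0.114, 0.0]
wrist_force: [-0.2, -0.2, 0.1]
finger_gap: 85.8
gripper_force: 0.0
```

```bash
python3 - <<'E'
from h import *
c=cap("wrist");save(c,"w1.png");np.savez("w1.npz",**c)
T=c["world_to_cam"];print(np.round(-T[:3,:3].T@T[:3,3]),np.round(T[:3,:3],2).tolist(),c["intrinsics"][0]);s=bot.read_state();print(s["t"],s["tool_pos"],s["tool_rot"],s["qpos"])
E
```

```text
[464.  75. 568.] [[0.23, -0.97, 0.0], [-0.92, -0.21, 0.33], [-0.32, -0.07, -0.94]] [323.26176567   0.         316.26503434]
2.15 [382.87136003  61.00605298 598.95413638] [-2.63401620e-03  9.93111834e-01  1.17138683e-01  6.90066594e-04] [-0.01079696 -0.19359679 -0.11814758  1.64555026  0.00540126  2.89598022]
```

View pics/w1.png

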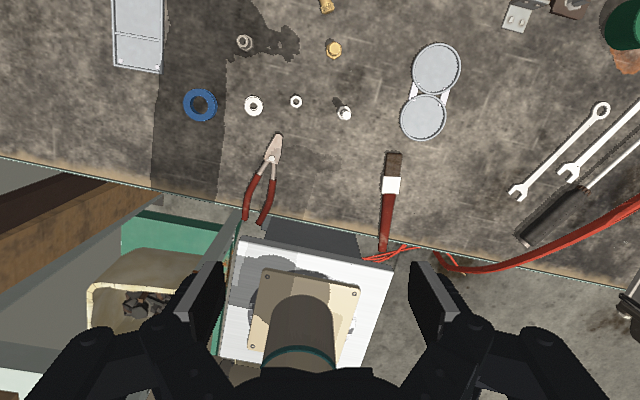

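The wrist view shows the tape at (200,104), washers at (253,105), nut at (296,101), bolt at (344,112), coupling at (245,42), plug at (334,49), and dishes at (437,67) and (422,117). The flange tray is at (138,35), with its narrow compartment towards the robot. I'll turn the tool half round, which is better for the last joint's range, and go lower.

apply_moves --targets "0 0 10 -8.5;0 0 10 -8.5;0 0 10 -8.5;0 0 10 -8.5;0 0 10 -8.5;0 0 10 -8.5;0 0 10 -8.5;0 0 10 -8.5" --claw 40

```text
t: 2.95
tool_pos: [381.3, 54.5, 518.8]
tool_rot: [-0.0, 0.758, 0.652, -0.0]
wrist_force: [0.2, 0.6, -0.2]
finger_gap: 40.0
gripper_force: 0.0
```

apply_moves --targets "0 0 10 -8.5;0 0 10 -8.5;0 0 10 -8.5;0 0 10 -8.5;0 0 10 -8.5;0 0 10 -8.5;0 0 10 -8.5;0 0 10 -8.5"

```text
t: 3.75
tool_pos: [381.2, 54.5, 438.8]
tool_rot: [-0.0, 0.264, 0.965, -0.0]
wrist_force: [0.1, 0.4, -0.2]
finger_gap: 39.7
gripper_force: 0.0
```

apply_moves --targets "0 0 10 -8.5;0 0 10 -8.5;0 0 10 -8.5;0 30 10 -5.4;0 30 0 0;0 0 0 0;0 0 0 0"

```text
t: 4.45
tool_pos: [384.1, 114.7, 399.3]
tool_rot: [-0.0, -0.0, 1.0, -0.0]
wrist_force: [-0.0, -0.2, -0.3]
finger_gap: 40.0
gripper_force: 0.0
```

```bash
python3 - <<'E'
from h import *
s=bot.read_state();print(s["t"],s["tool_pos"],s["tool_rot"],s["qpos"],bot.finger_overhang,s["finger_gap"])
c=cap("wrist");save(c,"w2.png");np.savez("w2.npz",**c)
T=c["world_to_cam"];print(np.round(-T[:3,:3].T@T[:3,3]),np.round(T[:3,:3],2).tolist())
E
```

```text
4.45 [384.11350166 114.73461723 399.33746482] [-4.62532377e-04 -3.56719534e-04  9.99999792e-01 -2.73231301e-04] [ 1.28792378e-01 -1.27187021e-01 -4.76390979e-01  1.22257981e+00
 -4.23476675e-04  1.28079148e-01] 173.4 39.9831143894412
[299. 114. 368.] [[0.0, 1.0, -0.0], [0.95, -0.0, 0.33], [0.33, -0.0, -0.95]]
```

View pics/w2.png

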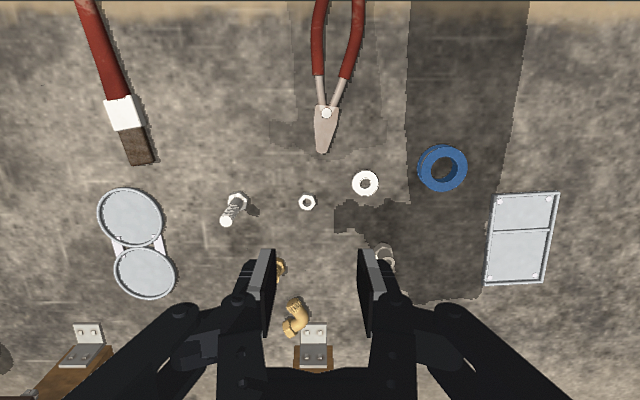

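The view shows the dishes at (130,217) and (144,271), bolt head at (237,202) with its tip at (226,222), nut at (307,202), washers at (365,183), tape at (442,168), and flange tray corners from about (495,192) to (540,283). The plug and coupling are partly hidden by the fingers.

```bash
cat >> h.py <<'E'
def top(c,W,box,z0,z1):
    "rect + centroid of pixels whose depth height lies in z0..z1, on mean plane"
    m=np.zeros((400,640),np.uint8);u0,v0,u1,v1=box
    m[v0:v1,u0:u1]=((W[...,2]>z0)&(W[...,2]<z1))[v0:v1,u0:u1]
    n,l,st,_=cv2.connectedComponentsWithStats(m)
    if n<2: return None
    k=1+np.argmax(st[1:,4]);P=W[l==k]
    h=cv2.convexHull(P[:,:2].astype(np.float32))
    (cx,cy),r=cv2.minEnclosingCircle(h);R=cv2.minAreaRect(h);mo=cv2.moments(h)
    return dict(n=len(P),z=round(float(np.median(P[:,2])),1),circ=np.round([cx,cy,r],1).tolist(),rect=np.round([*R[0],*R[1],R[2]],1).tolist(),hullc=np.round([mo['m10']/mo['m00'],mo['m01']/mo['m00']],1).tolist() if mo['m00'] else None)
E
python3 - <<'E'
from h import *
c=dict(np.load("w2.npz"));W=cloud(c)
print("bench z",np.nanmedian(W[100:250,180:300,2]),np.nanstd(W[230:250,180:220,2]))
for n,b,z0,z1 in [("bolt",(205,185,255,235),55,70),("bolthead",(205,185,255,235),4,14),("nut",(292,188,322,217),5,14),("wash",(345,165,385,203),5,14),("tape",(410,138,475,198),10,20),("flange",(475,185,565,290),1.2,12),("plug",(270,240,292,290),10,40),("coup",(374,240,400,275),20,40),("ptray",(90,180,185,305),1.2,12),("elbow",(282,295,310,340),10,30)]:
    print(n,top(c,W,b,z0,z1))
E
```

```text
bench z -0.41919577871434427 0.692645945952498
bolt {'n': 162, 'z': 63.2, 'circ': [430.3, 20.5, 6.8], 'rect': [430.1, 20.7, 13.0, 12.4, 7.8], 'hullc': [430.2, 20.7]}
bolthead {'n': 182, 'z': 8.6, 'circ': [429.5, 19.8, 12.2], 'rect': [427.8, 20.9, 24.0, 19.5, 59.4], 'hullc': [428.6, 20.5]}
nut {'n': 182, 'z': 9.8, 'circ': [429.6, 101.9, 10.4], 'rect': [429.1, 102.2, 20.0, 18.8, 20.1], 'hullc': [429.1, 102.1]}
wash {'n': 459, 'z': 9.6, 'circ': [406.9, 170.1, 16.3], 'rect': [406.6, 170.3, 31.9, 29.2, 24.9], 'hullc': [406.7, 170.2]}
tape {'n': 1160, 'z': 15.4, 'circ': [388.4, 256.7, 26.5], 'rect': [388.4, 256.7, 51.4, 51.6, 46.1], 'hullc': [388.4, 256.6]}
flange {'n': 5059, 'z': 2.3, 'circ': [481.7, 365.3, 73.2], 'rect': [484.2, 365.6, 131.6, 79.0, 3.4], 'hullc': [482.6, 365.5]}
plug {'n': 62, 'z': 21.7, 'circ': [517.9, 66.0, 5.6], 'rect': [517.6, 67.3, 11.1, 4.9, 11.3], 'hullc': [517.7, 66.8]}
coup {'n': 125, 'z': 29.2, 'circ': [498.0, 197.7, 9.0], 'rect': [495.2, 199.1, 17.6, 11.7, 60.3], 'hullc': [496.0, 198.6]}
ptray {'n': 5470, 'z': 2.5, 'circ': [490.1, -112.4, 78.2], 'rect': [490.1, -112.9, 156.2, 83.0, 3.0], 'hullc': [489.7, -111.6]}
elbow {'n': 610, 'z': 17.9, 'circ': [590.5, 80.7, 27.0], 'rect': [591.8, 86.6, 33.0, 54.0, 76.9], 'hullc': [592.3, 84.5]}
```

apply_moves --targets "-16 -32 20 0;-15 -31 20 0;-15 -31 20 0;0 0 40 0;0 0 40 0;0 0 40 0;0 0 21 0;0 0 0 0"

```text
t: 5.3
tool_pos: [428.0, 19.7, 195.9]
tool_rot: [-0.004, 0.001, 1.0, 0.0]
wrist_force: [-0.2, -0.3, -0.1]
finger_gap: 40.1
gripper_force: 0.0
```

```bash
python3 - <<'E'
from h import *
c=cap("wrist");save(c,"w3.png",(120,100,520,400,2));W=cloud(c);np.savez("w3.npz",**c)
print(bot.read_state()["tool_pos"],bot.finger_overhang,bot.read_state()["finger_gap"])
print("nut",[ (top(c,W,b,6,14)) for b in [(480,0,640,200)]])
c=dict(np.load("w2.npz"));W=cloud(c)
for n,b in(("f",(475,185,565,290)),("p",(90,180,185,305))): print(n,top(c,W,b,4.5,12))
E
```

```text
[429.27280842  19.70954151 197.68740398] 173.4 39.89759196983635
nut [{'n': 7739, 'z': 11.5, 'circ': [338.8, 125.3, 33.8], 'rect': [339.2, 122.3, 27.4, 65.7, 82.9], 'hullc': [335.9, 122.9]}]
f {'n': 1229, 'z': 6.6, 'circ': [481.5, 365.0, 72.9], 'rect': [482.0, 365.5, 126.3, 79.0, 3.4], 'hullc': [481.7, 365.5]}
p {'n': 1264, 'z': 6.9, 'circ': [490.2, -112.4, 78.2], 'rect': [490.0, -111.1, 156.1, 79.3, 3.0], 'hullc': [490.1, -110.7]}
```

View pics/w3.png

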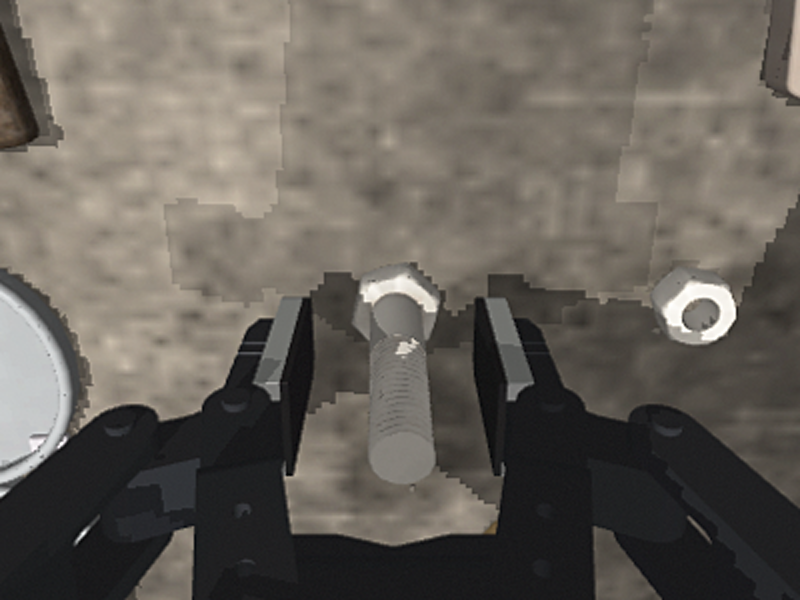

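The view shows the bolt standing between the open pads, its tip at (403,455) and head at (400,295). I'll close on the shank and lift.

apply_moves --targets "0 0 0 0;0 0 0 0;0 0 0 0;0 0 0 0;0 0 0 0;0 0 -5 0" --claw 0 --grip_force 40

```text
t: 5.95
tool_pos: [430.5, 20.5, 204.2]
tool_rot: [0.0, 0.0, 1.0, 0.0]
wrist_force: [-0.5, 0.1, -0.1]
finger_gap: 12.5
gripper_force: 39.0
```

apply_moves --targets "0 0 -25 0;0 0 -30 0;-3 43 0 0;-3 43 0 0;-3 43 0 0;-3 43 0 0;-3 43 0 0;0 43 0 0"

```text
t: 6.75
tool_pos: [445.3, 280.3, 259.1]
tool_rot: [0.0, 0.0, 1.0, 0.0]
wrist_force: [1.1, 0.2, -1.0]
finger_gap: 12.7
gripper_force: 39.1
```

apply_moves --targets "0 43 0 0;0 42 0 0;0 0 0 -3.4;0 0 0 0;0 0 0 0"

```text
t: 7.25
tool_pos: [445.1, 363.1, 258.5]
tool_rot: [-0.001, -0.029, 1.0, -0.0]
wrist_force: [0.0, -0.8, -0.1]
finger_gap: 13.0
gripper_force: 39.3
```

```bash
python3 - <<'E'
from h import *
c=cap("wrist");save(c,"w4.png");W=cloud(c);np.savez("w4.npz",**c)
print(bot.read_state()["tool_pos"],bot.read_state()["tool_rot"])
m=(W[...,2]>1.5)&(W[...,2]<12);v,u=np.where(m);print(u.min(),u.max(),v.min(),v.max())
E
```

```text
[445.19403008 362.73111279 258.50812975] [-5.07353788e-04 -2.85290580e-02  9.99592784e-01 -3.17547718e-04]
0 638 0 399
```

View pics/w4.png

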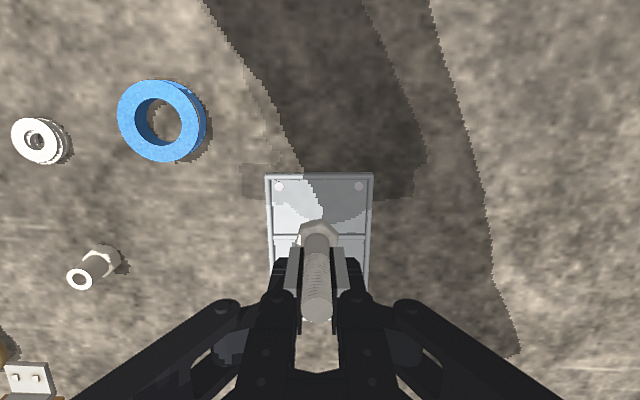

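The view shows the bolt held upright with its head at (316,230). The tray lies beneath and square to the tool: near rim at v≈176, sides at u≈268 and 371, divider at v≈236. I'll check the tray edges from depth before lowering.

```bash
python3 - <<'E'
from h import *
c=dict(np.load("w4.npz"));W=cloud(c)
R=(W[...,2]>4.5)&(W[...,2]<11)
a=np.radians(3.4);e=np.array([np.cos(a),np.sin(a)]);f=np.array([-e[1],e[0]]);o=np.array([482,365.5])
Q=W[...,:2]-o; X=Q@e;Y=Q@f
def rng(n,m,A):print(n,m.sum(),np.round(np.percentile(A[m],[2,50,98]),1))
b=np.zeros_like(R);b[165:240,255:385]=1
rng("near rim X (-63..-59)",R&b&(abs(Y)<25)&(X<-50),X)
rng("div X (-15..-11)",R&b&(abs(Y)>16)&(abs(Y)<32)&(X>-30),X)
rng("left Y(-39..-35)",R&b&(Y<-25)&(X>-55)&(X<-20),Y)
rng("right",R&b&(Y>25)&(X>-55)&(X<-20),Y)
hd=(W[...,2]>62)&(W[...,2]<75);b[:]=0;b[215:250,295:340]=1
rng("head X",hd&b,X);rng("head Y",hd&b,Y);rng("head z",hd&b,W[...,2])
E
```

```text
near rim X (-63..-59) 440 [-62.9 -61.3 -58.8]
div X (-15..-11) 196 [-15.1 -13.1 -11. ]
left Y(-39..-35) 259 [-38.3 -36.1 -34.4]
right 260 [35.4 37.  39.3]
head X 782 [-51.  -45.6 -38. ]
head Y 782 [-11.9  -0.8   9.8]
head z 782 [62.5 66.9 74.2]
```

apply_moves --targets "0 0 20 0;0 0 20 0;0 0 12 0;0 0 2 0;0 0 0 0;0 0 0 0"

```text
t: 7.9
tool_pos: [446.1, 363.5, 205.6]
tool_rot: [0.001, -0.029, 1.0, 0.0]
wrist_force: [-0.5, -0.0, -1.5]
finger_gap: 12.3
gripper_force: 39.4
```

apply_moves --targets "0 0 1 0;0 0 0 0;0 0 0 0"

```text
t: 8.2
tool_pos: [445.8, 363.5, 204.1]
tool_rot: [0.0, -0.029, 1.0, 0.0]
wrist_force: [-0.2, 0.2, -0.7]
finger_gap: 12.5
gripper_force: 39.4
```

apply_moves --targets "0 0 1 0;0 0 0 0;0 0 0 0"

```text
t: 8.5
tool_pos: [445.8, 363.6, 203.1]
tool_rot: [0.0, -0.029, 1.0, 0.0]
wrist_force: [-0.2, -0.8, 1.3]
finger_gap: 12.7
gripper_force: 39.6
```

apply_moves --targets "0 0 1 0;0 0 0 0;0 0 0 0"

```text
t: 8.8
tool_pos: [445.8, 363.6, 203.0]
tool_rot: [0.0, -0.029, 1.0, 0.0]
wrist_force: [-2.0, -0.6, 7.1]
finger_gap: 12.5
gripper_force: 40.4
```

apply_moves --targets "0 0 0.5 0;0 0 0 0;0 0 0 0"

```text
t: 9.1
tool_pos: [445.9, 363.7, 202.9]
tool_rot: [0.0, -0.029, 1.0, 0.0]
wrist_force: [-3.3, -1.4, 11.3]
finger_gap: 12.7
gripper_force: 40.6
```

apply_moves --targets "0 0 -0.5 0;0 0 0 0;0 0 0 0;0 0 -20 0;0 0 -30 0;0 0 -30 3.4;6 -30 0 0;6 -30 0 0" --claw 40

```text
t: 9.9
tool_pos: [434.2, 303.5, 282.9]
tool_rot: [0.001, -0.0, 1.0, 0.001]
wrist_force: [-0.1, -0.4, -0.5]
finger_gap: 40.0
gripper_force: 0.0
```

apply_moves --targets "6 -30 0 0;6 -30 0 0;6 -30 10 0;6 -30 15 0;2 -13 15 0;0 0 0 0;0 0 0 0"

```text
t: 10.6
tool_pos: [407.5, 170.5, 241.6]
tool_rot: [-0.0, 0.001, 1.0, 0.0]
wrist_force: [1.2, 1.1, 0.9]
finger_gap: 40.1
gripper_force: 0.0
```

```bash
python3 - <<'E'
from h import *
c=cap("wrist");W=cloud(c);np.savez("w5.npz",**c);save(c,"w5.png")
s=bot.read_state();print(s["tool_pos"],s["tool_rot"])
K=c["intrinsics"];T=c["world_to_cam"]
def px(p):
    q=T[:3,:3]@p+T[:3,3];return (K@q/q[2])[:2].astype(int)
for n,p,z0,z1,r in [("wash",(406.8,170.2,10),5,14,35),("nut",(429,102,10),5,14,28),("tape",(388,256.6,16),10,20,50),("bolt",(445.5,363.4,66),58,75,30),("nutside",(429,102,10),2,14,28)]:
    u,v=px(np.array(p,float));b=(max(u-r,0),max(v-r,0),min(u+r,640),min(v+r,400));print(n,b,top(c,W,b,z0,z1))
E
```

```text
[408.06397161 170.93620228 242.22444067] [4.96930476e-04 3.32532831e-04 9.99999763e-01 3.41602628e-04]
wash (np.int64(282), np.int64(182), np.int64(352), np.int64(252)) {'n': 1318, 'z': 9.8, 'circ': [406.6, 170.7, 16.4], 'rect': [406.8, 170.4, 32.6, 29.6, 31.8], 'hullc': [406.8, 170.4]}
nut (np.int64(190), np.int64(219), np.int64(246), np.int64(275)) {'n': 553, 'z': 9.7, 'circ': [429.5, 102.1, 10.8], 'rect': [429.4, 102.4, 18.9, 21.2, 51.0], 'hullc': [429.4, 102.2]}
tape (np.int64(403), np.int64(143), np.int64(503), np.int64(243)) {'n': 3574, 'z': 15.5, 'circ': [389.1, 256.5, 26.7], 'rect': [388.6, 256.8, 52.0, 51.9, 12.7], 'hullc': [388.6, 256.7]}
bolt (np.int64(641), np.int64(291), 640, np.int64(351)) None
nutside (np.int64(190), np.int64(219), np.int64(246), np.int64(275)) {'n': 644, 'z': 9.4, 'circ': [429.2, 102.2, 10.9], 'rect': [429.3, 102.5, 18.9, 21.5, 50.6], 'hullc': [429.4, 102.3]}
```

View pics/w5.png

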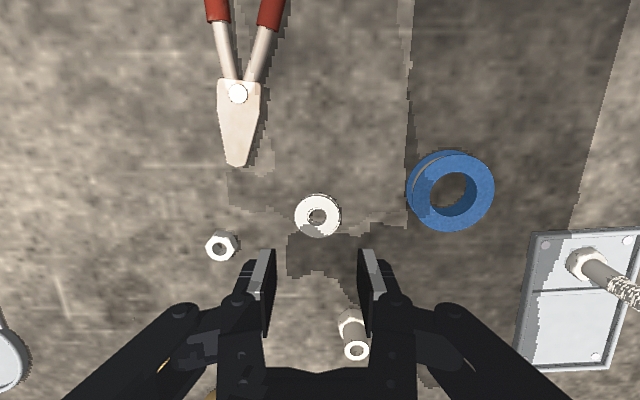

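The view shows the bolt standing upright in the narrow compartment at (585,262), washers at (318,216) under the grip axis, and the nut at (221,247). The nut's flats face about 111°. I'll lower onto the washers.

apply_moves --targets "1 0 25 0;0 0 25 0;0 0 13 0;0 0 2 0;0 0 0 0;0 0 0 0"

```text
t: 11.25
tool_pos: [407.5, 171.1, 177.8]
tool_rot: [0.001, 0.0, 1.0, 0.0]
wrist_force: [-0.0, -0.5, -0.4]
finger_gap: 40.0
gripper_force: 0.0
```

apply_moves --targets "0 0 0 0;0 0 0 0;0 0 0 0;0 0 0 0;0 0 0 0" --claw 0 --grip_force 35

```text
t: 11.75
tool_pos: [407.4, 170.8, 178.1]
tool_rot: [0.001, 0.0, 1.0, 0.001]
wrist_force: [-0.0, 0.2, 5.7]
finger_gap: 27.3
gripper_force: 34.1
```

apply_moves --targets "0 0 -10 0;0 0 -30 0;0 0 -30 0;0 0 0 0;0 0 0 0"

```text
t: 12.25
tool_pos: [406.9, 170.5, 247.9]
tool_rot: [0.001, 0.0, 1.0, 0.0]
wrist_force: [-0.2, -0.6, -0.1]
finger_gap: 27.3
gripper_force: 34.6
```

```bash
python3 - <<'E'
from h import *
c=cap("wrist");W=cloud(c);np.savez("w6.npz",**c);save(c,"w6.png",(220,170,420,320,4))
s=bot.read_state();print(s["tool_pos"],s["finger_gap"],s["wrist_force"])
E
```

```text
[406.18449843 170.29963007 246.83115867] 27.455798019567947 [ 0.0154075  -1.48963339  0.25087099]
```

View pics/w6.png

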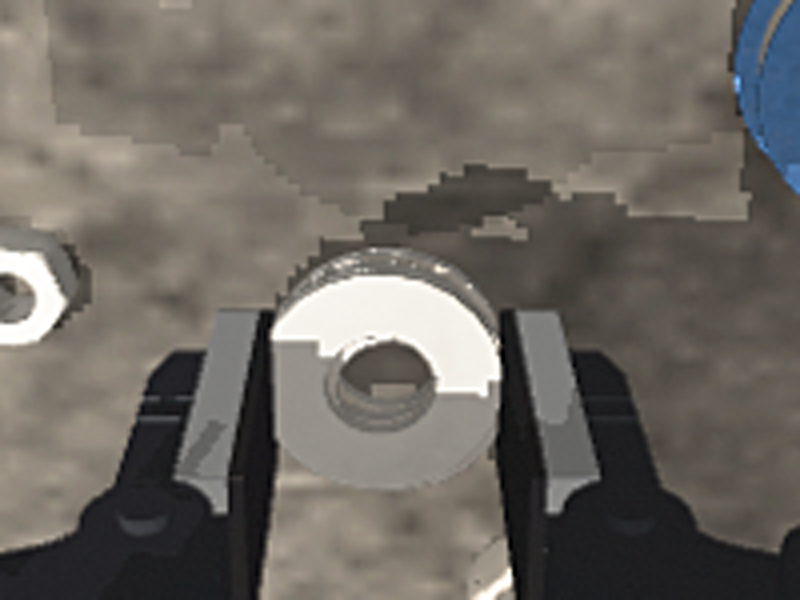

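The view shows the washer pack held between the pads, centred at (388,370).

apply_moves --targets "0 0 -15 0;-17 33 0 0;-17 33 0 0;-17 33 0 0;-17 33 0 0;-16 33 0 0;-15.5 32 0 -3.4;0 0 0 0"

```text
t: 13.1
tool_pos: [507.5, 370.4, 260.2]
tool_rot: [0.0, -0.031, 1.0, 0.001]
wrist_force: [0.7, -0.6, 0.5]
finger_gap: 27.7
gripper_force: 34.7
```

```bash
python3 - <<'E'
from h import *
c=dict(np.load("w6.npz"));W=cloud(c)
P=W[240:292,285:348].reshape(-1,3);P=P[(P[:,2]>72)&(P[:,2]<90)]
for _ in range(4):
    A=np.c_[P[:,:2]-[406.8,170.5],np.ones(len(P))];k=np.linalg.lstsq(A,P[:,2],rcond=None)[0];r=abs(A@k-P[:,2]);P=P[r<max(1,2*r.std())]
h=cv2.convexHull(P[:,:2].astype(np.float32));print("plane",k,len(P),cv2.minEnclosingCircle(h))
s=bot.read_state();print(s["tool_pos"],s["tool_rot"])
c=cap("wrist");W=cloud(c);np.savez("w7.npz",**c)
R=(W[...,2]>4.5)&(W[...,2]<11)
a=np.radians(3.4);e=np.array([np.cos(a),np.sin(a)]);f=np.array([-e[1],e[0]]);o=np.array([482,365.5])
Q=W[...,:2]-o; X=Q@e;Y=Q@f
def rng(n,m,A):print(n,m.sum(),np.round(np.percentile(A[m],[2,50,98]),1) if m.sum() else 0)
rng("near rim X",R&(abs(Y)<25)&(X<-50)&(X>-70),X)
rng("div X",R&(abs(Y)<33)&(abs(X+13)<6),X)
rng("left Y",R&(abs(Y+37)<8)&(abs(X)<50),Y)
rng("right",R&(abs(Y-37)<8)&(abs(X)<50),Y)
m=(W[...,2]>80)&(W[...,2]<110)&(abs(X-24)<25)&(abs(Y)<14);rng("wX",m,X);rng("wY",m,Y)
E
```

```text
plane [-2.16651583e-03 -5.31328181e-04  7.96179847e+01] 1859 ((405.6661682128906, 169.6095733642578), 17.674968719482422)
[507.51247546 370.42584772 260.16585225] [ 3.65823282e-04 -3.09136126e-02  9.99521775e-01  6.60178347e-04]
near rim X 538 [-62.5 -60.7 -58.8]
div X 523 [-14.7 -12.8 -10.9]
left Y 847 [-38.1 -35.9 -31.6]
right 857 [30.8 37.1 39.4]
wX 2812 [ 9.9 21.4 37.7]
wY 2812 [-12.9   0.1  13.3]
```

apply_moves --targets "0 0 0 0;0 0 0 0"

```text
t: 13.35
tool_pos: [505.1, 366.1, 260.6]
tool_rot: [-0.001, -0.029, 1.0, -0.001]
wrist_force: [-0.2, -0.3, -0.7]
finger_gap: 27.4
gripper_force: 34.7
```

```bash
python3 - <<'E'
from h import *
s=bot.read_state();print(s["tool_pos"],s["tool_rot"])
c=cap("wrist");W=cloud(c)
a=np.radians(3.4);e=np.array([np.cos(a),np.sin(a)]);f=np.array([-e[1],e[0]]);o=np.array([482,365.5])
Q=W[...,:2]-o; X=Q@e;Y=Q@f
m=(W[...,2]>88)&(W[...,2]<98)&(abs(X-24)<25)&(abs(Y)<28)
n,l,st,_=cv2.connectedComponentsWithStats(m[:330].astype(np.uint8))
for x in (-12,-8,0,8,12):
    q=m&(abs(X-24-x)<1); print(x,np.round(np.percentile(Y[q],[0,1,99,100]),1),np.round(np.median(W[q][:,2]),1))
E
```

```text
[505.09740238 366.10109781 260.5611358 ] [-1.36798345e-03 -2.87690178e-02  9.99584793e-01 -8.44692472e-04]
-12 [-22.1 -21.8  18.2  18.4] 92.6
-8 [-28.  -27.6  24.3  25.3] 92.5
0 [-15.6 -15.6  12.   12. ] 92.1
8 [-15.7 -15.6  11.9  12. ] 92.1
12 [-6.1 -5.9  6.3  6.5] 90.7
```

apply_moves --targets "-0.5 2 20 0;0 0 30 0;0 0 20 0;0 0 6 0;0 0 2 0;0 0 0 0;0 0 0 0;0 0 0 0"

```text
t: 14.2
tool_pos: [507.1, 369.7, 185.1]
tool_rot: [0.001, -0.029, 1.0, 0.001]
wrist_force: [-0.1, -0.2, -0.6]
finger_gap: 27.5
gripper_force: 34.7
```

apply_moves --targets "0 0 1 0;0 0 0 0;0 0 0 0"

```text
t: 14.5
tool_pos: [506.5, 369.4, 182.8]
tool_rot: [0.0, -0.029, 1.0, 0.0]
wrist_force: [-0.1, -0.2, -0.2]
finger_gap: 27.4
gripper_force: 34.7
```

apply_moves --targets "0 0 1 0;0 0 0 0;0 0 0 0"

```text
t: 14.8
tool_pos: [506.4, 369.3, 181.6]
tool_rot: [-0.0, -0.029, 1.0, -0.0]
wrist_force: [0.3, -0.4, -0.0]
finger_gap: 27.3
gripper_force: 34.7
```

apply_moves --targets "0 -1.7 0.7 0;0 0 0 0;0 0 0 0;0 0 0 0"

```text
t: 15.2
tool_pos: [506.6, 367.7, 181.0]
tool_rot: [-0.0, -0.029, 1.0, 0.0]
wrist_force: [0.1, 0.0, -0.0]
finger_gap: 27.3
gripper_force: 34.7
```

apply_moves --targets "0 0 1 0;0 0 0 0;0 0 0 0;0 0 0 0"

```text
t: 15.6
tool_pos: [506.7, 367.7, 180.6]
tool_rot: [0.0, -0.029, 1.0, 0.0]
wrist_force: [-1.4, -1.1, 4.7]
finger_gap: 27.7
gripper_force: 35.2
```

apply_moves --targets "0 0 -0.5 0;0 0 0 0;0 0 0 0;0 0 -20 0;0 0 -35 0;0 0 -35 0;0 0 0 0;0 0 0 0" --claw 35

```text
t: 16.4
tool_pos: [507.0, 367.9, 271.5]
tool_rot: [0.001, -0.029, 1.0, 0.001]
wrist_force: [-0.2, 0.4, -0.0]
finger_gap: 35.0
gripper_force: 0.0
```

```bash
cat >> h.py <<'E'
def px(c,p):
    T=c["world_to_cam"];q=T[:3,:3]@np.array(p,float)+T[:3,3];return (c["intrinsics"]@q/q[2])[:2].astype(int)
def at(c,W,p,z0,z1,r):
    u,v=px(c,p);return top(c,W,(max(u-r,0),max(v-r,0),min(u+r,640),min(v+r,400)),z0,z1)
E
python3 - <<'E'
from h import *
s=bot.read_state();print(s["tool_pos"],s["tool_rot"])
c=cap("wrist");W=cloud(c);np.savez("w8.npz",**c)
print(at(c,W,(506.5,367.5,12),9.5,17,32))
E
```

```text
[507.02483086 367.94089066 271.52045349] [ 1.08716217e-03 -2.92631906e-02  9.99570969e-01  6.01961236e-04]
{'n': 1031, 'z': 12.3, 'circ': [505.6, 366.7, 16.2], 'rect': [505.3, 366.8, 31.5, 29.6, 51.0], 'hullc': [505.5, 366.7]}
```

apply_moves --targets "13 -37 0 -4.4;13.1 -37.2 0 0;13.2 -37.2 0 0;13.3 -37.2 0 0;13.3 -37.2 0 0;13.3 -37.2 0 0;13.3 -37.2 0 0"

```text
t: 17.15
tool_pos: [445.4, 96.6, 268.7]
tool_rot: [-0.002, -0.068, 0.998, -0.0]
wrist_force: [0.7, 0.6, -0.2]
finger_gap: 35.0
gripper_force: 0.0
```

apply_moves --targets "0 0 10 -6.6;0 0 10 -6.6;13 11 15 0;0 0 0 0;0 0 0 0;0 0 0 0"

```text
t: 17.75
tool_pos: [431.7, 103.7, 235.7]
tool_rot: [0.0, -0.182, 0.983, -0.0]
wrist_force: [0.6, 0.2, 0.4]
finger_gap: 34.9
gripper_force: 0.0
```

```bash
python3 - <<'E'
from h import *
s=bot.read_state();print(s["tool_pos"],s["tool_rot"])
c=cap("wrist");W=cloud(c);np.savez("w9.npz",**c);save(c,"w9.png",(220,150,420,300,4))
print(at(c,W,(429.4,102.3,10),5.5,13,30))
E
```

```text
[431.66425828 103.73695414 235.66746634] [ 3.42990598e-04 -1.81858587e-01  9.83324630e-01 -9.63929810e-05]
{'n': 578, 'z': 9.8, 'circ': [429.5, 101.9, 11.0], 'rect': [429.7, 101.8, 20.9, 19.1, 79.8], 'hullc': [429.6, 101.9]}
```

View pics/w9.png

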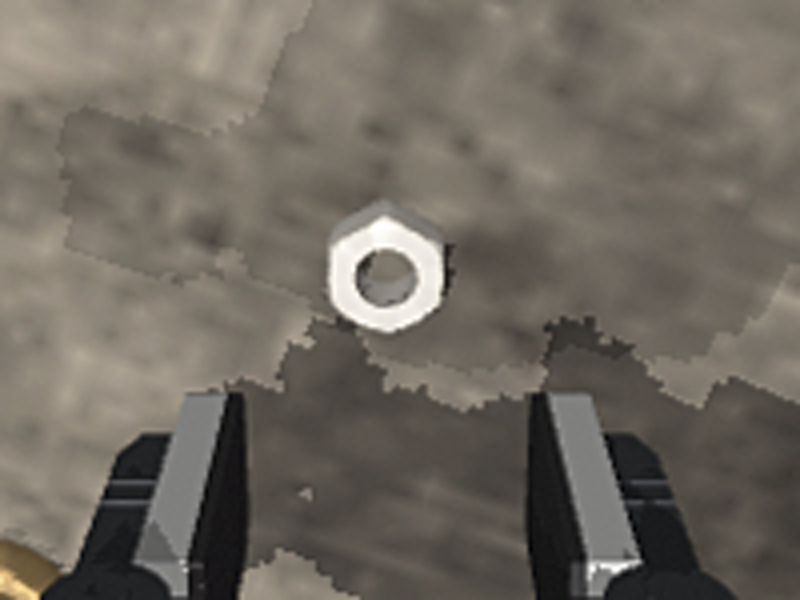

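The view shows the nut at (386,268), square to the pads, with corners up and down and flats to the fingers.

apply_moves --targets "2.6 -0.9 20 0;0 0 25 0;0 0 12 0;0 0 1 0;0 0 0 0;0 0 0 0"

```text
t: 18.4
tool_pos: [429.8, 102.0, 178.5]
tool_rot: [0.001, -0.182, 0.983, -0.0]
wrist_force: [-1.2, -0.0, 0.5]
finger_gap: 35.0
gripper_force: 0.0
```

apply_moves --targets "0 0 0 0;0 0 0 0;0 0 0 0;0 0 0 0;0 0 0 0" --claw 0 --grip_force 35

```text
t: 18.9
tool_pos: [429.8, 102.0, 178.8]
tool_rot: [0.001, -0.182, 0.983, -0.0]
wrist_force: [-1.3, 0.1, 4.4]
finger_gap: 23.0
gripper_force: 34.1
```

apply_moves --targets "0 0 -20 0;0 0 -35 0;0 0 -35 0;0 0 0 0;0 0 0 0;0 0 0 0"

```text
t: 19.5
tool_pos: [428.2, 101.9, 266.7]
tool_rot: [-0.001, -0.182, 0.983, 0.0]
wrist_force: [-0.6, 0.1, 0.1]
finger_gap: 23.1
gripper_force: 34.3
```

```bash
cat >> h.py <<'E'
def plane(W,ctr,r,z0,z1):
    P=W.reshape(-1,3);P=P[(P[:,2]>z0)&(P[:,2]<z1)&(np.hypot(P[:,0]-ctr[0],P[:,1]-ctr[1])<r)]
    for _ in range(4):
        A=np.c_[P[:,:2]-ctr,np.ones(len(P))];k=np.linalg.lstsq(A,P[:,2],rcond=None)[0];d=abs(A@k-P[:,2]);P=P[d<max(.8,2*d.std())]
    h=cv2.convexHull(P[:,:2].astype(np.float32));m=cv2.moments(h)
    print("plane",np.round(k,3),len(P),"hullc",m['m10']/m['m00'],m['m01']/m['m00'],cv2.minEnclosingCircle(h),cv2.minAreaRect(h))
E
python3 - <<'E'
from h import *
s=bot.read_state();print(s["tool_pos"],s["tool_rot"],s["finger_gap"])
c=cap("wrist");W=cloud(c);np.savez("w10.npz",**c)
t=s["tool_pos"];zt=t[2]-173.4+5
plane(W,t[:2],12,zt-5,zt+6)
E
```

```text
[428.19292149 101.86777891 266.71865694] [-8.12632654e-04 -1.81820195e-01  9.83331455e-01  7.01333469e-05] 23.101505598916084
plane [9.0000e-03 6.0000e-03 9.7697e+01] 674 hullc 427.35400711440235 101.85337071041336 ((426.96673583984375, 102.17698669433594), 11.606377601623535) ((427.0588073730469, 101.49063110351562), (19.30548858642578, 21.779319763183594), 45.691226959228516)
```

apply_moves --targets "0 0 0 8.5;0 0 0 8.5;-13.8 37 0 0;-13.8 37 0 0;-13.8 37 0 0;-13.8 37 0 0;-13.8 37 0 0;-13.8 37 0 0"

```text
t: 20.35
tool_pos: [495.7, 330.4, 265.4]
tool_rot: [-0.002, -0.035, 0.999, -0.001]
wrist_force: [1.2, 0.3, -0.3]
finger_gap: 23.0
gripper_force: 34.3
```

apply_moves --targets "-13.6 36.5 0 0;0 0 0 0;0 0 0 0;0 0 10 0;0 0 10 0;0 0 0 0;0 0 0 0;0 0 0 0"

```text
t: 21.15
tool_pos: [507.4, 366.0, 247.7]
tool_rot: [0.0, -0.034, 0.999, 0.0]
wrist_force: [0.2, -0.3, -0.3]
finger_gap: 23.5
gripper_force: 34.4
```

```bash
python3 - <<'E'
from h import *
s=bot.read_state();print(s["tool_pos"],s["tool_rot"],s["finger_gap"])
c=cap("wrist");W=cloud(c);np.savez("w11.npz",**c);save(c,"w11.png",(200,130,440,310,3))
t=s["tool_pos"];zt=t[2]-179+10
plane(W,t[:2],12,zt-4,zt+4)
print(at(c,W,(505.5,366.7,12.5),9.5,16,32))
E
```

```text
[507.38271096 366.03346496 247.66236162] [ 7.91044758e-05 -3.41646796e-02  9.99416213e-01  4.48013483e-05] 23.45316066988754
plane [1.8000e-02 1.0000e-03 7.8581e+01] 648 hullc 506.85342303671183 365.7854100594641 ((506.75048828125, 365.9708251953125), 11.129575729370117) ((506.7738952636719, 365.2418518066406), (19.158855438232422, 21.06819725036621), 38.50885772705078)
{'n': 1243, 'z': 12.2, 'circ': [505.5, 366.8, 16.2], 'rect': [505.4, 366.7, 31.8, 29.6, 46.3], 'hullc': [505.5, 366.6]}
```

View pics/w11.png

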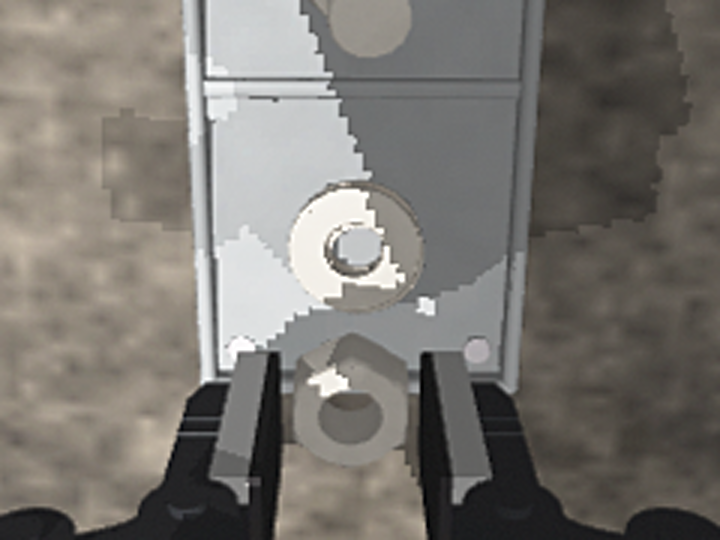

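The view shows the nut held flat at (350,400) over the tray, with the washers behind it at (357,246). I need to shift 1.2 mm back and 0.9 mm in y, then lower.

apply_moves --targets "1.1 1 20 0;0 0 20 0;0 0 10 0;0 0 2 0;0 0 0 0;0 0 0 0;0 0 0 0;0 0 0 0"

```text
t: 22.0
tool_pos: [506.5, 367.6, 196.4]
tool_rot: [0.001, -0.034, 0.999, 0.0]
wrist_force: [0.4, -0.9, -0.0]
finger_gap: 23.0
gripper_force: 34.4
```

apply_moves --targets "0.3 -0.6 2.5 0;0 0 0 0;0 0 0 0;0 0 0 0"

```text
t: 22.4
tool_pos: [505.9, 366.7, 193.0]
tool_rot: [-0.0, -0.034, 0.999, -0.0]
wrist_force: [0.2, 0.3, -0.6]
finger_gap: 23.0
gripper_force: 34.4
```

apply_moves --targets "0 0 1 0;0 0 0 0;0 0 0 0;0 0 0 0"

```text
t: 22.8
tool_pos: [505.9, 366.8, 192.0]
tool_rot: [-0.0, -0.034, 0.999, 0.0]
wrist_force: [0.1, -0.8, 0.0]
finger_gap: 22.8
gripper_force: 34.4
```

```bash
python3 - <<'E'
from h import *
s=bot.read_state();print(s["tool_pos"],s["wrist_force"])
c=cap("wrist");W=cloud(c);np.savez("w12.npz",**c)
t=s["tool_pos"];zt=t[2]-179+10
plane(W,t[:2],12.5,zt-3,zt+4)
plane(W,np.array([505.5,366.7]),17,9,14.5)
E
```

```text
[505.85309676 366.78699871 192.00663678] [ 0.06944266 -0.76054569  0.01905094]
plane [3.0000e-03 3.0000e-03 2.2896e+01] 670 hullc 505.3728539694904 366.1486552448761 ((504.6893310546875, 366.0002136230469), 11.92884635925293) ((505.703369140625, 366.28729248046875), (21.89139175415039, 19.25074005126953), 64.52342224121094)
plane [ 2.0000e-03 -5.0000e-03  1.2407e+01] 685 hullc 503.36460512276636 365.847715402413 ((504.62799072265625, 365.7950744628906), 14.926319122314453) ((502.673583984375, 365.8254089355469), (25.346050262451172, 27.21572494506836), 4.614891052246094)
```

apply_moves --targets "0 0.4 1 0;0 0 0 0;0 0 0 0;0 0 0 0"

```text
t: 23.25
tool_pos: [505.9, 367.1, 191.7]
tool_rot: [0.0, -0.034, 0.999, -0.0]
wrist_force: [-2.2, -1.4, 5.6]
finger_gap: 23.1
gripper_force: 35.2
```

apply_moves --targets "0 0 0.6 0;0 0 0 0;0 0 0 0;0 0 0 0"

```text
t: 23.65
tool_pos: [505.9, 367.1, 191.6]
tool_rot: [0.0, -0.034, 0.999, -0.0]
wrist_force: [-1.4, -2.2, 7.6]
finger_gap: 22.8
gripper_force: 35.6
```

Contact made, so I'll release, lift and check.

apply_moves --targets "0 0 -0.6 0;0 0 0 0;0 0 0 0;0 0 0 0;0 0 -15 0;0 0 -30 0;0 0 -35 0;0 0 0 0" --claw 34

```text
t: 24.45
tool_pos: [508.3, 368.7, 277.8]
tool_rot: [0.005, -0.035, 0.999, 0.003]
wrist_force: [1.8, 0.1, 0.3]
finger_gap: 34.2
gripper_force: 0.0
```

```bash
python3 - <<'E'
from h import *
s=bot.read_state();print(s["tool_pos"],s["tool_rot"],s["finger_gap"])
c=cap("wrist");W=cloud(c);np.savez("w13.npz",**c);save(c,"w13.png",(200,130,440,310,3))
print("nut",at(c,W,(505.5,366.7,22),19,26,32));print("wash+nut",at(c,W,(505.5,366.7,12.5),9.5,26,32))
plane(W,np.array([505.5,366.7]),13,19,26)
E
```

```text
[508.32954093 368.67464084 277.84193748] [ 0.00509142 -0.03451204  0.99938755  0.00274128] 34.19060028770533
nut {'n': 436, 'z': 22.7, 'circ': [505.6, 366.5, 10.7], 'rect': [505.5, 366.0, 21.2, 18.6, 4.4], 'hullc': [505.7, 366.2]}
wash+nut {'n': 1113, 'z': 13.3, 'circ': [505.6, 367.0, 16.2], 'rect': [505.7, 366.6, 31.8, 29.9, 27.5], 'hullc': [505.5, 366.7]}
plane [ 8.0000e-03 -1.0000e-02  2.2703e+01] 295 hullc 505.5954798413609 366.3203443943404 ((505.4851379394531, 366.4671630859375), 10.557082176208496) ((505.5982971191406, 366.52337646484375), (18.786041259765625, 19.268264770507812), 37.06895446777344)
```

View pics/w13.png

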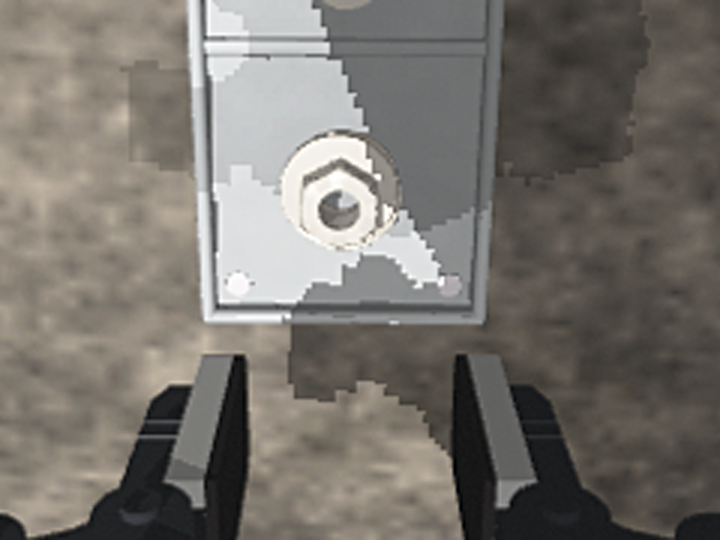

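The view shows the nut flat and centred on the washers: nut hole at (340,206), washer at (340,190). The depth hulls agree to 0.4 mm. Next is the plug.

apply_moves --targets "0 0 0 4;-1 -43 0 0;-1 -43 0 0;-1 -43 0 0;-1 -43 0 0;-1 -43 0 0;-1 -43 0 0;-2 -46 0 0" --claw 50

```text
t: 25.3
tool_pos: [512.7, 61.7, 270.5]
tool_rot: [-0.001, 0.0, 1.0, 0.0]
wrist_force: [0.7, -0.2, -0.4]
finger_gap: 49.7
gripper_force: 0.0
```

apply_moves --targets "0 0 0 0;0 0 0 0;0 0 0 0"

```text
t: 25.6
tool_pos: [513.3, 63.7, 270.7]
tool_rot: [-0.0, 0.0, 1.0, 0.0]
wrist_force: [0.5, 0.7, 0.2]
finger_gap: 49.8
gripper_force: 0.0
```

```bash
python3 - <<'E'
from h import *
s=bot.read_state();print(s["tool_pos"],s["tool_rot"],s["finger_gap"])
c=cap("wrist");W=cloud(c);np.savez("w14.npz",**c);save(c,"w14.png",(200,110,440,290,3))
print("plug top",at(c,W,(517,62,33),26,40,45));print("plug foot",at(c,W,(517,62,12),4,20,45))
m=(W[...,2]>4)&(W[...,2]<40)&(np.hypot(W[...,0]-517,W[...,1]-62)<25);print(np.histogram(W[m][:,2],12))
E
```

```text
[513.2556195   63.74354248 270.66745671] [-4.80003221e-04  1.48078298e-04  9.99999843e-01  2.46416634e-04] 49.82797509882673
plug top {'n': 465, 'z': 32.4, 'circ': [519.8, 59.9, 8.4], 'rect': [519.6, 59.8, 15.7, 16.2, 89.0], 'hullc': [519.7, 59.9]}
plug foot {'n': 483, 'z': 9.6, 'circ': [519.6, 60.0, 13.7], 'rect': [517.0, 59.7, 21.9, 25.0, 6.4], 'hullc': [518.4, 59.9]}
(array([ 41, 135, 193,  30,  23,  53,  29,  30,  26,  29, 112, 312]), array([ 4.07456136,  6.61824973,  9.16193811, 11.70562648, 14.24931486,
       16.79300323, 19.33669161, 21.88037998, 24.42406836, 26.96775673,
       29.51144511, 32.05513348, 34.59882186]))
```

View pics/w14.png

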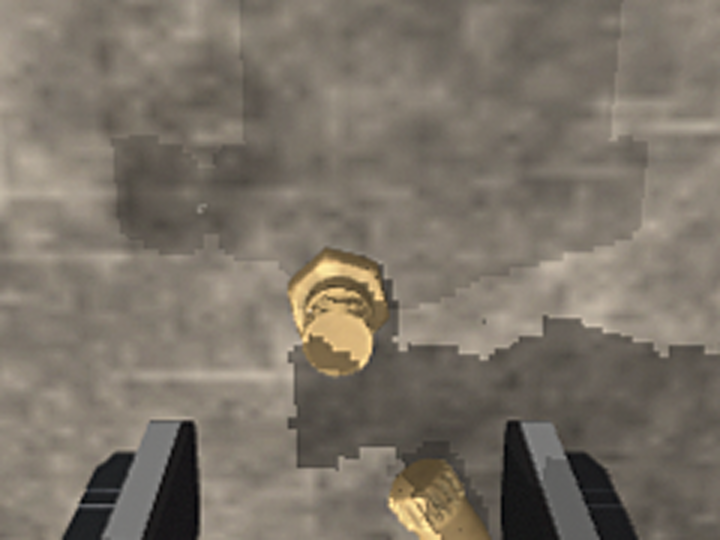

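The view shows the plug's top at (337,343) and its hexagon foot around (338,290), with a corner near (325,250). Part of the elbow shows at (435,500), clear of the fingers. Now I'll get the foot's orientation.

```bash
python3 - <<'E'
from h import *
c=dict(np.load("w14.npz"));W=cloud(c);o=np.array([519.7,59.9])
m=(W[...,2]>3)&(W[...,2]<13)&(np.hypot(W[...,0]-o[0],W[...,1]-o[1])<18)
P=W[m][:,:2]-o
for t in range(90,280,10):
    d=np.array([np.cos(np.radians(t)),np.sin(np.radians(t))]);print(t,round(float(np.percentile(P@d,99.7)),1),end=' | ')
h=cv2.convexHull(P.astype(np.float32));print(np.round(cv2.approxPolyDP(h,2,True)[:,0],1).tolist())
E
```

```text
90 12.8 | 100 12.3 | 110 12.4 | 120 13.1 | 130 13.4 | 140 13.4 | 150 12.9 | 160 12.2 | 170 12.6 | 180 13.3 | 190 13.6 | 200 13.5 | 210 12.9 | 220 12.2 | 230 12.4 | 240 12.9 | 250 13.2 | 260 13.1 | 270 12.7 | [[9.399999618530273, -9.699999809265137], [4.800000190734863, 12.899999618530273], [-9.5, 9.800000190734863], [-13.399999618530273, -2.5], [-3.799999952316284, -12.800000190734863]]
```

apply_moves --targets "0 0 0 -7;0 0 0 -7;-5.3 -5.2 20 0;0 0 30 0;0 0 25 0;0 0 12 0;0 0 2 0;0 0 0 0"

```text
t: 26.45
tool_pos: [520.2, 60.0, 182.2]
tool_rot: [-0.0, -0.122, 0.993, 0.0]
wrist_force: [-0.6, -0.7, 1.0]
finger_gap: 50.2
gripper_force: 0.0
```

apply_moves --targets "0 0 0 0;0 0 0 0"

```text
t: 26.65
tool_pos: [520.8, 59.5, 183.3]
tool_rot: [0.001, -0.122, 0.993, -0.0]
wrist_force: [0.0, -0.3, -0.7]
finger_gap: 50.0
gripper_force: 0.0
```

apply_moves --targets "0.5 0.3 0 0;0 0 0 0;0 0 0 0;0 0 0 0;0 0 0 0;0 0 0 0" --claw 0 --grip_force 40

```text
t: 27.25
tool_pos: [519.8, 59.5, 182.9]
tool_rot: [0.0, -0.121, 0.993, -0.0]
wrist_force: [-0.3, 0.8, 6.3]
finger_gap: 20.3
gripper_force: 39.1
```

apply_moves --targets "0 0 -10 0;0 0 -25 0;0 0 -30 0;0 0 0 0;0 0 0 0;0 0 0 0"

```text
t: 27.85
tool_pos: [518.7, 59.5, 246.2]
tool_rot: [-0.001, -0.121, 0.993, 0.0]
wrist_force: [-0.7, 0.4, -0.1]
finger_gap: 20.7
gripper_force: 39.0
```

```bash
python3 - <<'E'
from h import *
s=bot.read_state();print(s["tool_pos"],s["tool_rot"],s["finger_gap"])
c=cap("wrist");W=cloud(c);np.savez("w15.npz",**c)
t=s["tool_pos"];zt=t[2]-182.5+33
plane(W,t[:2],9,zt-5,zt+5)
# plug tray: dishes rim
m=(W[...,2]>4.5)&(W[...,2]<12)
c2=dict(np.load("w2.npz"));W2=cloud(c2)
o=np.array([490.1,-111.5]);a=np.radians(3);e=np.array([np.cos(a),np.sin(a)])
for sg in(-1,1):
    ctr=o+sg*39*e
    for _ in range(5):
        Q=W2[...,:2]-ctr;r=np.hypot(Q[...,0],Q[...,1])
        k=(W2[...,2]>4.5)&(W2[...,2]<12)&(abs(r-37.5)<4)&((Q@e)*sg>-20)
        P=W2[k][:,:2];A=np.c_[2*P,np.ones(len(P))];x=np.linalg.lstsq(A,(P**2).sum(1),rcond=None)[0];ctr=x[:2]
    print("dish",sg,ctr,"r",np.sqrt(x[2]+ctr@ctr),len(P))
E
```

```text
[518.70190117  59.52602439 246.19598211] [-8.96153900e-04 -1.21396386e-01  9.92603698e-01  1.10480209e-04] 20.738006275561666
plane [1.4000e-02 5.0000e-03 9.5784e+01] 822 hullc 518.7820759093632 58.840695418135454 ((518.8703002929688, 58.78785705566406), 8.600604057312012) ((518.7982788085938, 58.919097900390625), (16.121416091918945, 16.724117279052734), 82.65424346923828)
dish -1 [ 450.94260352 -112.52059038] r 37.270280238435696 473
dish 1 [ 528.79645623 -108.13625073] r 37.29046789468113 381
```

apply_moves --targets "6.1 -33 0 0;6.1 -33 0 0;6.1 -33 0 0;6.2 -33 0 0;6.2 -32.4 0 0;0 0 10 0;0 0 10 0;0 0 0 0"

```text
t: 28.7
tool_pos: [527.4, -106.3, 224.2]
tool_rot: [-0.003, -0.122, 0.993, 0.002]
wrist_force: [-1.3, 0.2, -0.8]
finger_gap: 20.8
gripper_force: 39.0
```

apply_moves --targets "0 0 0 0;0 0 0 0;0 0 0 0"

```text
t: 29.0
tool_pos: [529.4, -106.7, 227.3]
tool_rot: [0.0, -0.122, 0.993, -0.0]
wrist_force: [0.6, 0.1, -0.6]
finger_gap: 20.7
gripper_force: 39.0
```

```bash
python3 - <<'E'
from h import *
s=bot.read_state();print(s["tool_pos"],s["tool_rot"],s["wrist_force"])
c=cap("wrist");W=cloud(c);np.savez("w16.npz",**c);save(c,"w16.png")
t=s["tool_pos"];zt=t[2]-183.4+33
plane(W,t[:2],9,zt-5,zt+5)
for ctr in(np.array([450.9,-112.5]),np.array([528.8,-108.1])):
    for _ in range(5):
        Q=W[...,:2]-ctr;r=np.hypot(Q[...,0],Q[...,1])
        k=(W[...,2]>4.5)&(W[...,2]<12)&(abs(r-37.5)<4)
        P=W[k][:,:2];A=np.c_[2*P,np.ones(len(P))];x=np.linalg.lstsq(A,(P**2).sum(1),rcond=None)[0];ctr=x[:2]
    print("dish",ctr,"r",np.sqrt(x[2]+ctr@ctr),len(P))
E
```

```text
[ 529.44411836 -106.74042614  227.32180787] [ 2.58929067e-04 -1.22031994e-01  9.92526129e-01 -8.85183233e-05] [ 0.59638803  0.06633494 -0.62881905]
plane [ 1.2000e-02 -1.0000e-03  7.6917e+01] 774 hullc 529.8704850467647 -107.32589711285513 ((529.8670654296875, -107.24591064453125), 8.500603675842285) ((529.88134765625, -107.44010162353516), (16.590105056762695, 16.27461051940918), 24.465919494628906)
dish [ 452.58407662 -113.41132489] r 37.3837931425172 3369
dish [ 528.27318485 -109.19599247] r 37.18389798193998 1907
```

View pics/w16.png

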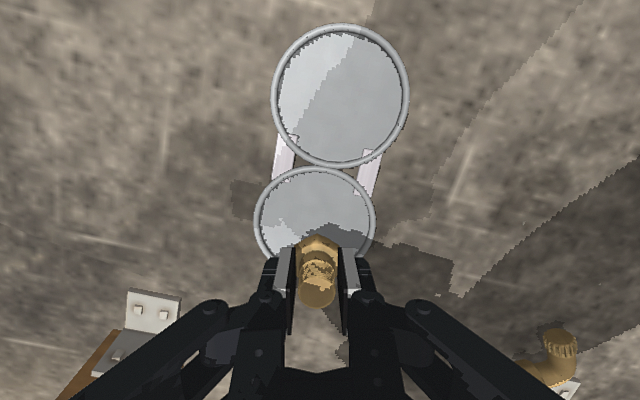

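The view shows the plug held upright at (318,275) over the far dish, near dish at (341,95). I'll lower it in.

apply_moves --targets "1 -1.2 15 0;0 0 15 0;0 0 7 0;0 0 1.5 0;0 0 0 0;0 0 0 0;0 0 0 0"

```text
t: 29.75
tool_pos: [529.1, -108.9, 189.3]
tool_rot: [0.001, -0.121, 0.993, -0.0]
wrist_force: [-0.3, 0.3, -0.6]
finger_gap: 20.5
gripper_force: 39.0
```

apply_moves --targets "0 0 1 0;0 0 0 0;0 0 0 0;0 0 0 0"

```text
t: 30.15
tool_pos: [528.6, -108.8, 187.5]
tool_rot: [0.0, -0.121, 0.993, -0.0]
wrist_force: [-0.3, -0.3, -0.3]
finger_gap: 20.7
gripper_force: 39.0
```

apply_moves --targets "0 0 1 0;0 0 0 0;0 0 0 0;0 0 0 0"

```text
t: 30.55
tool_pos: [528.6, -108.8, 186.5]
tool_rot: [-0.0, -0.121, 0.993, 0.0]
wrist_force: [0.1, 0.0, -0.8]
finger_gap: 21.0
gripper_force: 39.0
```

apply_moves --targets "0 0 1 0;0 0 0 0;0 0 0 0;0 0 0 0"

```text
t: 30.95
tool_pos: [528.6, -108.8, 185.5]
tool_rot: [-0.0, -0.121, 0.993, 0.0]
wrist_force: [0.2, 0.1, -1.5]
finger_gap: 20.9
gripper_force: 39.0
```

apply_moves --targets "0 0 0.6 0;0 0 0 0;0 0 0 0"

```text
t: 31.25
tool_pos: [528.6, -108.8, 185.4]
tool_rot: [0.0, -0.121, 0.993, -0.0]
wrist_force: [-1.5, -0.4, 4.6]
finger_gap: 20.6
gripper_force: 40.0
```

apply_moves --targets "0 0 -0.6 0;0 0 0 0;0 0 0 0;0 0 -15 0;0 0 -35 0;0 0 -40 0;0 0 0 7;0 0 0 7" --claw 30

```text
t: 32.05
tool_pos: [529.5, -109.1, 277.4]
tool_rot: [0.002, 0.003, 1.0, -0.001]
wrist_force: [-0.9, 0.2, -0.4]
finger_gap: 29.9
gripper_force: 0.0
```

```bash
python3 - <<'E'
from h import *
s=bot.read_state();print(s["tool_pos"],s["tool_rot"])
c=cap("wrist");W=cloud(c)
print(at(c,W,(528.6,-108.5,35),30,42,45));print(at(c,W,(528.6,-108.5,12),6,16,45))
E
```

```text
[ 529.49920406 -109.0832713   277.37884708] [ 1.93431807e-03  2.89320139e-03  9.99993746e-01 -6.29472785e-04]
{'n': 446, 'z': 35.0, 'circ': [529.0, -109.5, 8.4], 'rect': [528.7, -109.4, 16.1, 16.0, 59.1], 'hullc': [528.8, -109.4]}
{'n': 498, 'z': 7.2, 'circ': [540.1, -109.3, 36.0], 'rect': [552.7, -110.5, 71.8, 32.4, 84.2], 'hullc': [550.1, -110.7]}
```

apply_moves --targets "14 36.5 0 0;14 36.5 0 0;14 36.5 0 0;14 36.5 0 0;14 36.5 0 0;14 36.5 0 0;14 36.5 0 0;14 36.5 0 0" --claw 70

```text
t: 32.9
tool_pos: [415.9, 184.6, 275.2]
tool_rot: [-0.0, -0.001, 1.0, -0.0]
wrist_force: [0.7, 0.2, -0.1]
finger_gap: 69.8
gripper_force: 0.0
```

apply_moves --targets "14 36.5 0 0;14 36.5 0 0;0 0 0 0;0 0 0 0;0 0 0 0"

```text
t: 33.4
tool_pos: [389.0, 255.7, 275.2]
tool_rot: [-0.0, 0.0, 1.0, -0.0]
wrist_force: [-1.1, 0.2, -0.2]
finger_gap: 69.8
gripper_force: 0.0
```

```bash
python3 - <<'E'
from h import *
s=bot.read_state();print(s["tool_pos"],s["tool_rot"],s["finger_gap"])
c=cap("wrist");W=cloud(c)
print(at(c,W,(388.6,256.7,16),10,20,70))
E
```

```text
[389.00615628 255.71328404 275.20283104] [-2.01333705e-04  3.38688210e-04  9.99999857e-01 -3.60584158e-04] 69.76316539912472
{'n': 2460, 'z': 15.5, 'circ': [388.6, 256.5, 26.3], 'rect': [388.4, 256.8, 51.5, 51.7, 86.7], 'hullc': [388.5, 256.8]}
```

apply_moves --targets "0 1 30 0;0 0 30 0;0 0 20 0;0 0 0 0;0 0 0 0;0 0 0 0" --claw 60

```text
t: 34.05
tool_pos: [390.0, 257.2, 196.7]
tool_rot: [0.001, 0.001, 1.0, 0.001]
wrist_force: [0.3, -0.6, 0.4]
finger_gap: 60.0
gripper_force: 0.0
```

```bash
python3 - <<'E'
from h import *
s=bot.read_state();t=s["tool_pos"];print(t,s["finger_gap"])
c=cap("wrist");W=cloud(c);np.savez("w17.npz",**c)
d=W[...,1]-t[1]
for sg in(-1,1):
    m=(abs(W[...,0]-t[0])<14)&(sg*d>28)&(sg*d<48)&(W[...,2]>4)&(W[...,2]<80)
    print(m.sum(),np.round(np.percentile(W[m][:,2],[0,1,5]),1),np.round(np.percentile(sg*d[m],[1,99]),1))
E
```

```text
[389.99848393 257.23300529 196.73375154] 59.9735072520328
3506 [26.8 30.5 35.1] [30.3 47.5]
3574 [27.7 30.5 35.1] [29.  47.5]
```

apply_moves --targets "1 0 10 0;0 0 8 0;0 0 0 0;0 0 0 0;0 0 0 0"

```text
t: 34.6
tool_pos: [387.9, 257.4, 177.5]
tool_rot: [-0.0, 0.0, 1.0, -0.0]
wrist_force: [-0.0, 0.3, 0.9]
finger_gap: 60.0
gripper_force: 0.0
```

apply_moves --targets "0 0 0 0;0 0 0 0;0 0 0 0;0 0 0 0;0 0 0 0" --claw 30 --grip_force 30

```text
t: 35.1
tool_pos: [388.1, 257.5, 178.0]
tool_rot: [0.0, 0.0, 1.0, 0.0]
wrist_force: [-1.0, -0.8, 5.9]
finger_gap: 50.4
gripper_force: 31.1
```

apply_moves --targets "0 0 -10 0;0 0 -20 0;0 0 -25 0;0 0 0 0;0 0 0 0;0 0 0 0"

```text
t: 35.7
tool_pos: [387.4, 257.0, 231.8]
tool_rot: [-0.001, 0.0, 1.0, -0.0]
wrist_force: [0.7, -0.8, -0.6]
finger_gap: 50.3
gripper_force: 31.3
```

```bash
python3 - <<'E'
from h import *
s=bot.read_state();t=s["tool_pos"];print(t,s["tool_rot"],s["finger_gap"])
c=cap("wrist");W=cloud(c);np.savez("w18.npz",**c)
z=t[2]-178+16;plane(W,t[:2],26,z-4,z+6)
d=W[...,1]-t[1]
for sg in(-1,1):
    m=(abs(W[...,0]-t[0])<14)&(sg*d>28)&(sg*d<40)&(W[...,2]>40)&(W[...,2]<120)
    print(m.sum(),np.round(np.percentile(W[m][:,2],[0,1,5]),1))
E
```

```text
[387.35905912 257.02779366 231.8397894 ] [-6.41908717e-04  4.51872142e-04  9.99999637e-01 -3.32593179e-04] 50.346737078583146
plane [-4.0000e-03 -2.0000e-03  6.9386e+01] 4679 hullc 387.4139174867492 256.67894847743753 ((387.35882568359375, 256.9503479003906), 25.976348876953125) ((387.3756103515625, 256.4031982421875), (51.71718215942383, 50.46012878417969), 0.14215302467346191)
2229 [64.1 67.2 71.6]
2113 [64.6 68.1 72.5]
```

apply_moves --targets "0 0 -15 0;-7 -41 0 0;-7 -41 0 0;-7 -41 0 0;-7 -41 0 0;-7 -41 0 0;-7 -41 0 0;-7 -41 0 0"

```text
t: 36.55
tool_pos: [436.0, -31.3, 246.6]
tool_rot: [-0.001, 0.0, 1.0, 0.0]
wrist_force: [1.2, 0.4, 0.2]
finger_gap: 50.4
gripper_force: 31.4
```

apply_moves --targets "-7.3 -41 0 0;-7.5 -41.5 0 0;0 0 0 0;0 0 0 0;0 0 0 0;0 0 0 0"

```text
t: 37.15
tool_pos: [450.7, -110.9, 246.9]
tool_rot: [-0.001, -0.0, 1.0, 0.0]
wrist_force: [-0.6, 0.5, 0.0]
finger_gap: 50.7
gripper_force: 31.4
```

```bash
python3 - <<'E'
from h import *
s=bot.read_state();t=s["tool_pos"];print(t,s["tool_rot"],s["finger_gap"])
c=cap("wrist");W=cloud(c);np.savez("w19.npz",**c)
z=t[2]-178.4+16;plane(W,t[:2],26,z-4,z+6)
ctr=np.array([451.2,-112.9])
for _ in range(5):
    Q=W[...,:2]-ctr;r=np.hypot(Q[...,0],Q[...,1]);k=(W[...,2]>4.5)&(W[...,2]<12)&(abs(r-37.5)<4)
    P=W[k][:,:2];A=np.c_[2*P,np.ones(len(P))];x=np.linalg.lstsq(A,(P**2).sum(1),rcond=None)[0];ctr=x[:2]
print("dish",ctr,"r",np.sqrt(x[2]+ctr@ctr),len(P))
E
```

```text
[ 450.69091115 -110.93070913  246.8842929 ] [-8.47861005e-04 -4.65668464e-04  9.99999431e-01  4.49436523e-04] 50.74378499725876
plane [-4.0000e-03  1.0000e-03  8.4436e+01] 4670 hullc 450.7653530927396 -111.24441165131151 ((450.6961975097656, -110.95115661621094), 25.9929256439209) ((450.716796875, -111.52062225341797), (50.52277755737305, 51.71976089477539), 88.87628173828125)
dish [ 452.08364788 -113.33508601] r 37.50760377253978 1620
```

apply_moves --targets "-1 -1.8 20 0;0 0 25 0;0 0 15 0;0 0 3 0;0 0 0 0;0 0 0 0;0 0 0 0"

```text
t: 37.9
tool_pos: [453.1, -114.1, 185.6]
tool_rot: [0.001, 0.0, 1.0, -0.0]
wrist_force: [0.5, 0.1, -0.5]
finger_gap: 50.6
gripper_force: 31.4
```

apply_moves --targets "0 0 1 0;0 0 0 0;0 0 0 0;0 0 0 0"

```text
t: 38.3
tool_pos: [452.4, -114.1, 183.6]
tool_rot: [0.0, 0.0, 1.0, -0.0]
wrist_force: [-0.0, 0.5, -0.3]
finger_gap: 50.1
gripper_force: 31.4
```

apply_moves --targets "0 0 1 0;0 0 0 0;0 0 0 0;0 0 0 0"

```text
t: 38.7
tool_pos: [452.4, -114.0, 182.5]
tool_rot: [-0.0, 0.0, 1.0, 0.0]
wrist_force: [-0.5, -1.1, -0.5]
finger_gap: 50.3
gripper_force: 31.4
```

apply_moves --targets "0 1 1 0;0 0 0 0;0 0 0 0;0 0 0 0"

```text
t: 39.1
tool_pos: [452.4, -113.0, 181.5]
tool_rot: [-0.0, 0.0, 1.0, -0.0]
wrist_force: [-0.1, 0.4, -0.9]
finger_gap: 50.2
gripper_force: 31.4
```

apply_moves --targets "0 0 0.8 0;0 0 0 0;0 0 0 0;0 0 0 0"

```text
t: 39.5
tool_pos: [452.4, -113.0, 180.7]
tool_rot: [0.0, 0.0, 1.0, -0.0]
wrist_force: [0.1, -0.2, 0.0]
finger_gap: 50.4
gripper_force: 31.4
```

apply_moves --targets "0 0 0.7 0;0 0 0 0;0 0 0 0;0 0 0 0"

```text
t: 39.9
tool_pos: [452.5, -113.1, 180.5]
tool_rot: [0.0, 0.0, 1.0, -0.0]
wrist_force: [-2.1, 1.6, 6.7]
finger_gap: 50.4
gripper_force: 32.0
```

Contact made, so I'll release, rise and back off clear, then do the final check.

apply_moves --targets "0 0 -0.4 0;0 0 0 0;0 0 0 0;0 0 -15 0;0 0 -35 0;0 0 -40 0;0 0 -40 0;0 0 0 0" --claw 62

```text
t: 40.7
tool_pos: [455.1, -114.1, 316.1]
tool_rot: [0.005, 0.0, 1.0, -0.002]
wrist_force: [1.3, -0.5, 0.2]
finger_gap: 62.1
gripper_force: 0.0
```

apply_moves --targets "10 35 -20 0;10 35 -20 0;10 35 -20 0;10 35 -20 0;10 35 -20 0;0 35 0 0;0 0 0 0;0 0 0 0"

```text
t: 41.5
tool_pos: [402.2, 97.5, 409.6]
tool_rot: [-0.001, -0.001, 1.0, -0.0]
wrist_force: [0.0, -0.6, 0.2]
finger_gap: 61.9
gripper_force: 0.0
```

```bash
python3 - <<'E'
from h import *
s=bot.read_state();print(s["t"],s["tool_pos"],s["tool_rot"])
c=cap("wrist");W=cloud(c);save(c,"w20.png")
for n,p,z0,z1,r in [("tape",(452,-113,18),13,22,50),("plug",(529,-109,35),31,42,22),("bolt",(445.7,363.5,66),60,73,30),("nut",(505.5,366.5,22),19,26,22),("wash",(505.5,366.5,12),9.5,26,30),("coup",(496,198,32),20,40,25),("elbow",(590,83,20),10,30,40)]:
    print(n,at(c,W,p,z0,z1,r))
E
```

```text
41.5 [402.19104404  97.54027039 409.60706703] [-5.86050312e-04 -6.47105671e-04  9.99999569e-01 -3.16224006e-04]
tape {'n': 1014, 'z': 18.0, 'circ': [451.9, -114.0, 26.5], 'rect': [452.7, -113.8, 51.5, 51.9, 1.1], 'hullc': [452.3, -113.7]}
plug {'n': 149, 'z': 34.7, 'circ': [528.0, -109.4, 8.8], 'rect': [528.2, -109.2, 15.4, 16.3, 40.1], 'hullc': [528.2, -109.2]}
bolt {'n': 164, 'z': 65.5, 'circ': [443.9, 363.5, 7.0], 'rect': [443.9, 363.5, 13.9, 11.9, 88.6], 'hullc': [444.0, 363.4]}
nut {'n': 182, 'z': 22.2, 'circ': [505.4, 365.6, 10.6], 'rect': [505.4, 365.5, 18.7, 20.4, 35.4], 'hullc': [505.4, 365.5]}
wash {'n': 470, 'z': 15.8, 'circ': [505.1, 365.4, 15.8], 'rect': [503.3, 363.9, 25.9, 29.5, 50.4], 'hullc': [504.2, 364.6]}
coup {'n': 199, 'z': 30.2, 'circ': [498.0, 197.8, 9.1], 'rect': [498.1, 197.3, 16.9, 17.2, 74.3], 'hullc': [498.2, 197.4]}
elbow {'n': 586, 'z': 18.0, 'circ': [591.0, 82.6, 27.2], 'rect': [591.9, 86.4, 32.5, 54.2, 76.0], 'hullc': [592.5, 84.4]}
```

View pics/w20.png

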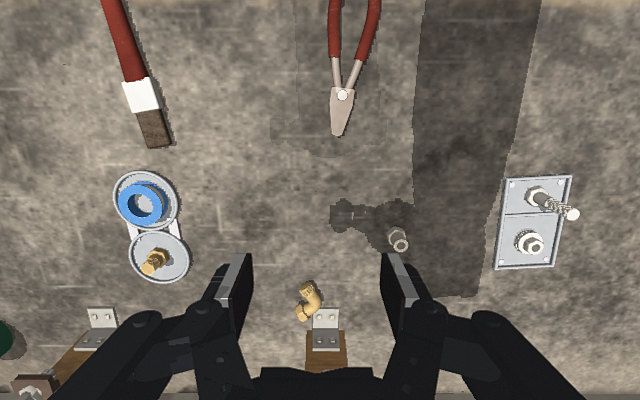

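The final view shows everything in place: tape at (141,202), plug at (155,260), bolt at (537,197), and nut on washers at (530,243). The coupling at (398,238) and the elbow at (308,298) haven't moved.

```bash
python3 -c "
from plant import bot
print(bot.job_done())"
```

```text
the job is handed in; nothing more can be done
None
```

I made up both kits in the order asked and handed the job in at about 41.5 s; the last camera check showed every part in place and the coupling and elbow unmoved, but the hand-in gave no verdict.

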